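# Load the dial carrier under the drag spring

## Robot

A 7-joint arm with a two-finger parallel gripper is mounted at the origin on a cart in front of the work surface, level with it; the furniture and walls round the work are solid. World frame = base frame: x ahead of the robot, y to its left, z up, the work surface at z = 0. Lengths are in m, angles in rad, forces in N, time in s.
With the tool pointing down it reaches from about 0.4 to 0.9 m from the base axis. Payload 5.6 kg.
Tool frame: the origin (TCP) lies midway between the tips of the shut fingers; the grasp point (between the pads) lies 19 mm behind it; x points along the fingers, y is the direction in which the jaws open and shut, and the axes are right-handed (so a half turn about x gives the same grasp; the last joint's range is limited). The gripper opens to 92 mm and grips with 3 to 60 N. Pads are 20 mm wide; open, the fingers measure 128 mm over their backs; the gripper's body (75 mm by 189 mm) begins 69 mm behind the grasp point.
Start: joints at [-1.354, 0.468, -0.012, 1.603, 0.006, 1.071, -0.056], TCP at [0.167, 0.628, 0.215] pointing down, gripper open.
Joint ranges: [-2.53, 2.53], [-0.31, 2.02], [-1.57, 1.55], [0.28, 2.44], [-1.29, 4.43], [0.15, 1.84], [-2.92, 2.92]. Speed limits (rad/s): [2.57, 2.57, 3.14, 3.14, 3.14, 3.14, 3.14].

## Interface

Orientations are given as a unit quaternion [x, y, z, w].
In Python, from rig import manip gives the robot as it stands. The module is installed in compiled form; this text tells all that it offers.
- The arm moves only by the shell command python3 -m pendant 'ROWS'. ROWS is JSON, a list of rows, each an object with "rot": the turn, a rotation vector about the tool's x, y, z in degrees, a list of three; "offset": the shift along the tool's x, y, z in cm, a list of three; "claw": the closure, from 0 (fully open) to 1 (shut). A call has 1 to 10 rows; each row is the pose to reach, as a shift and turn from the pose commanded when the call began, along the tool's axes at that moment; what a row does not reach only later rows make up. A row lasts 1/12 s, in which the tool goes at most 41.7 mm and 7.16 degrees, less where a joint would pass 70% of its speed; a pose out of reach is approached as far as the arm can. A call with a gripper value outside its range is refused whole. The fingers move at their own pace and stop on an object; the grip force is fixed at half the most. Time passes only in rows, so rows that repeat a pose let the fingers close. It gives the time, the measured TCP pose, the force and the opening at its end, in the units of the state.
- manip.state(): the state, without advancing time (a new reading comes with each control period).
- manip.get_image(name): name is "scene" or "top" or "wrist"; returns a dict with "color" (400x640x3 uint8, blue, green, red), "K" (3x3 intrinsics, pixels), "dist_coeffs" ([k1, k2, p1, p2, k3] as OpenCV has them; the pictures are not rectified), "extrinsics" (4x4, takes a point from world to camera coordinates). Camera axes: x right, y down, z forward; pixel columns grow to the right and rows downward; lengths in m; the calibration is good to about 2 mm. A picture is of the moment at which its call begins. There is no depth.
- manip.finish_job(): hands the job in, once; it reports no verdict.
The state is a dict: "t": time; "joint_positions": joint angles; "joint_velocities": joint speeds; "effort": joint torques, N m; "tcp_pos": TCP position; "orientation": TCP orientation; "ft_force": force on the tool from outside, world axes, zero at the start; "torque": the same for the moment, N m; "grip_width": opening from 0.0 (shut) to 1.0 (fully open).
Only numpy, scipy, OpenCV 4.12 (cv2) and the standard library are available. Lean on these libraries where they do the work, as an engineer would, in place of code of your own. Each camera call takes 0.05 s, during which the arm holds its last target. There are 200 camera calls.

## Task

Load the dial carrier into its nest: with the fingertips on its tail deck press it firmly down against the sprung bed, and, keeping it down, push it along the channel so that its nose passes under the lip of the drag spring, until it is fully home against the end bridge; then let go, so that it stays there under the spring. Never lift the carrier or ram it against the spring's lip, do not touch the spring with the fingers, and leave the four loose pieces beside the nest where they are.

Things in the scene. Friction and masses are not known exactly. Their poses are not given: they have to be found in the camera images.
- nest: Fixed aluminium nest, base plate 266 x 104 mm. Origin: centre of its underside, on the worktop; x along the channel in the loading direction (away from the robot, open end to end bridge), z up. Channel 63 mm wide between two rails, tops 26 mm high (screws 28), outer faces at y = +-44.5 mm; its floor is the sprung bed.
- bed_mid (a point): Centre of the top of the dark sprung bed (channel floor, stays level): 22 mm above the worktop when free, sinks 10 mm to a hard stop and springs back when let go. With the carrier on it the fingers need about 6 N to start it and about 13 N to hold it at the stop.
- stop (a point): Middle of the end bridge's face that stops the carrier, at nest x = 113 mm, 30 mm up. The bridge is 18 mm deep, spans the channel and is 45 mm high (clamp and screws to 54 mm).
- carrier: Loose grey dial carrier on the bed, 140 x 60 mm, 18 mm thick (tail deck 12), about 0.2 kg, slides with friction about 0.25. Origin: centre of its underside; x to the nose, parallel to nest x. Nose: flat top to x = 58 mm, 33 mm dial blank inlaid at x = 40 mm; then the top slopes down 3 mm to the front face at x = 70 mm. Home: origin at nest x = 43 mm; starts 64 to 92 mm short of it, nose before the spring's lip.
- deck (a point): Point to press on: top of the carrier's flat tail deck, on its centre line, 36 mm behind and 12 mm above the carrier's origin (34 mm above the worktop when free, 24 mm fully pressed). The deck runs 34 mm back from here to the tail end and 18 mm forward to the push rib.
- rib (a point): Middle of the upright push face where the low tail deck meets the thicker nose part: 18 mm behind and 16 mm above the carrier's origin, across its full 60 mm width, from the deck up 8 mm (ending in a 6 mm wide rib 2 mm above the nose's top). Fingertips on the deck push forward against this face.
- drag_spring: Steel leaf spring with a window, 56 mm wide, clamped on the end bridge and reaching back over the channel to a 9 mm thick lip shoe. Origin: its bending line, nest x = 117 mm, 46 mm up; leaf 45 to 47 mm up. Bends only upward: 3 N at the lip to start, then 0.8 N per mm. The lip blocks the carrier unless that is pressed down 7 mm or more; then it rides up the sloping nose.
- spring_lip (a point): Lower rounded front edge (radius 2 mm) of the drag spring's lip, mid width: nest x = 61 mm, 29.5 mm above the worktop at rest (nose's flat top: 40 mm free, 30 mm fully pressed). When the loaded carrier is let go, the lip rests on its top about 36 mm up, 18 mm ahead of the carrier's origin.
- chrono_case: Loose round chronograph case, black dial, 37 mm across, 10 mm high, left of the nest; origin under its centre. Leave alone.
- gold_case: Loose gold watch case, 34 x 25 x 10 mm, left of the nest; origin under its centre. Leave alone.
- brass_movement: Loose brass clock movement, 32 x 28 x 14 mm, right of the nest; origin under its centre. Leave alone.
- oil_bottle: Loose amber oil bottle with a white cap, 31 mm across, 60 mm tall, right of the nest; origin under its centre. Leave alone.
There are look-alikes about, which are no part of the job. There is more than one size of the carrier; the one meant has the size given above.

How it is judged:
On the way, in this order (a step that is already met when the one before it is completed fails the run):
1. the carrier is pressed down (5 mm or more) while its nose is still in front of the spring's lip (z of carrier in the frame of nest below 0.017 m and x of carrier in the frame of nest below -0.008 m), for 0.05 s.
2. the carrier is home against the end bridge, under the spring (x of carrier in the frame of nest above 0.039 m and z of spring_lip in the frame of nest above 0.0295 m), for 0.1 s.
At the end, for the whole second after the job is handed in: The carrier is home (front face within 4 mm of the end bridge), level, at rest and released, held below its free height by the drag spring, whose lip rests on its top, raised at least 3 mm above its rest height (x of carrier in the frame of nest above 0.039 m and z of carrier in the frame of nest between 0.01 and 0.0215 m and z of spring_lip in the frame of nest above 0.0325 m and horizontal distance between spring_lip and carrier below 0.026 m and angle between carrier's own z axis and vertical below 0.08 rad and linear speed of carrier below 0.01 m/s); the robot touches nothing.
It fails at once if the carrier is lifted (its underside more than 8 mm above its free height) or tipped (over 15 degrees) (z of carrier in the frame of nest above 0.03 m or angle between carrier's own z axis and vertical above 0.26 rad).
It fails at once if the fingers touch the drag spring (contact force between the fingers and drag_spring above 1 N).
It fails at once if the carrier is rammed against the drag spring (contact force over 30 N) (contact force between carrier and drag_spring above 30 N).
It fails at once if one of the four loose pieces is moved more than 15 mm (distance of any of chrono_case, gold_case, brass_movement, oil_bottle from where it was at the start of the episode above 0.015 m).
It also fails if it takes over 35 s, if anything falls off the work surface, if the arm or the gripper's body presses on something with over 40 N, if the wrist force passes 120 N, or if a joint passes its speed limit or range.

## Working session

There is one attempt and no reset: what is moved stays moved. The work goes in short steps, Python scripts to look and compute and a shell command to move; the robot and the scene stay as the last step left them, time stands still between calls to the robot, and variables do not carry over. Pictures are saved under pics/ and viewed, about 8 in all and at most 12, crops included, and the job is handed in when it is done.

```bash
mkdir -p pics
cat > h.py <<'E'
import numpy as np,cv2,json
from rig import manip
def grab(n,f):
    d=manip.get_image(n); cv2.imwrite(f'pics/{f}.png',d['color'])
    np.savez(f'pics/{f}.npz',K=d['K'],D=d['dist_coeffs'],E=d['extrinsics'],c=d['color']); return d
def load(f): return np.load(f'pics/{f}.npz')
def px2w(d,uv,z):
    p=cv2.undistortPoints(np.array(uv,float).reshape(-1,1,2),d['K'],d['D']).reshape(-1,2)
    E=d['E'];R=E[:3,:3];c=-R.T@E[:3,3];r=np.c_[p,np.ones(len(p))]@R
    z=np.broadcast_to(z,len(p)); return c+r*((z-c[2])/r[:,2])[:,None]
def w2px(d,P):
    E=d['E'];return cv2.projectPoints(np.array(P,float).reshape(-1,3),cv2.Rodrigues(E[:3,:3])[0],E[:3,3],d['K'],d['D'])[0].reshape(-1,2)
E
python3 - <<'E'
from h import *
grab('top','top1');grab('scene','sc1')
for n in('top1','sc1'):
    d=load(n);print(d['K'].round(1).tolist(),d['E'].round(3).tolist())
print(manip.state())
E
```

```text
[[467.3, 0.0, 321.5], [0.0, 467.3, 198.5], [0.0, 0.0, 1.0]] [[-0.01, -1.0, 0.016, -0.021], [-0.985, 0.007, -0.175, 0.549], [0.175, -0.018, -0.984, 0.855], [0.0, 0.0, 0.0, 1.0]]
[[439.1, 0.0, 321.4], [0.0, 439.1, 197.5], [0.0, 0.0, 1.0]] [[0.505, -0.863, 0.0, -0.292], [-0.601, -0.351, -0.718, 0.353], [0.62, 0.362, -0.696, 0.549], [0.0, 0.0, 0.0, 1.0]]
{'t': 0.1, 'joint_positions': array([-1.35404203,  0.46827703, -0.01159167,  1.6034968 ,  0.00596431,
        1.07142943, -0.05632353]), 'joint_velocities': array([ 1.67946522e-03, -3.39946927e-03, -5.76518904e-05, -2.80397264e-03,
        8.80146856e-04, -9.83535040e-04, -8.89709075e-04]), 'effort': array([ 3.93520613e-04, -5.21652746e+01, -1.28247021e-02, -2.44365531e+01,
       -5.67995303e-02,  1.40666321e-02,  7.49876654e-05]), 'tcp_pos': array([0.16687692, 0.6276782 , 0.21375782]), 'orientation': array([ 0.09106372,  0.701187  , -0.09217512,  0.7011048 ]), 'ft_force': array([-0.0670134 ,  0.63527891, -0.85955028]), 'torque': array([ 0.05182742, -0.0111722 , -0.0743463 ]), 'grip_width': 0.9995117446243903}
```

View pics/top1.png

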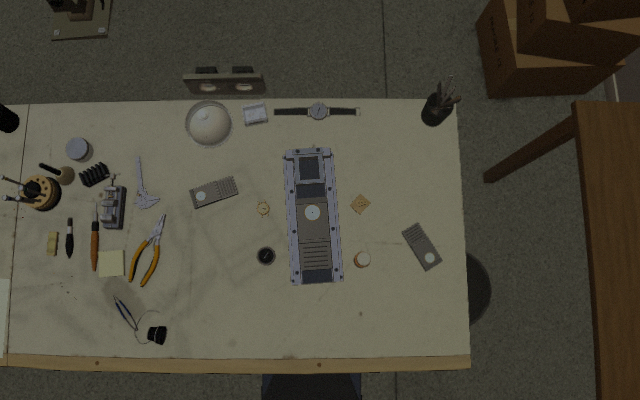

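View pics/sc1.png

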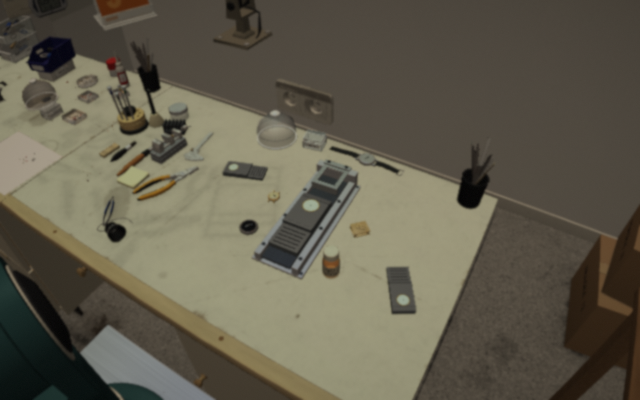

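The nest is at about (313,215) in the top picture, with the carrier in it and its dial at (312,212). The look-alikes lie at (214,192) and (421,246). I'll enlarge the nest next.

Run:
```python
from h import *
c=load('top1')['c'][140:295,240:390]
c=cv2.convertScaleAbs(cv2.resize(c,None,fx=3.8,fy=3.8,interpolation=cv2.INTER_CUBIC),alpha=1.6)
cv2.imwrite('pics/top1c.png',c);print(c.shape)
```

```text
(589, 570, 3)
```

View pics/top1c.png

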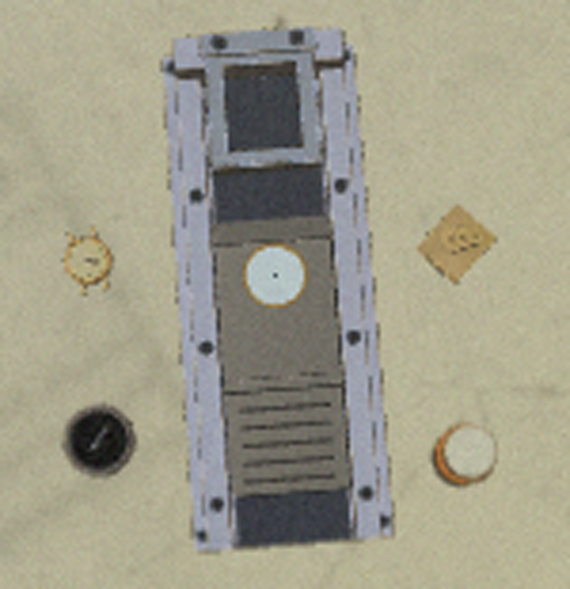

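Run:
```python
from h import *
d=load('top1')
def P(u,v,z): return px2w(d,[[240+(u+.5)/3.8-.5,140+(v+.5)/3.8-.5]],z)[0]*1000
pts=dict(dial=(275,275,.04),tailL=(232,494,.034),tailR=(350,487,.034),ribL=(224,391,.042),ribR=(346,382,.042),noseL=(213,222,.037),noseR=(323,216,.037),
baseNL=(197,551,.008),baseNR=(393,537,.008),lipL=(207,165,.038),lipR=(324,160,.038),bridgeFL=(174,40,.045),bridgeFR=(342,30,.045),
scrNL=(217,505,.028),scrNR=(366,493,.028),scrFL=(196,196,.028),scrFR=(341,186,.028),
bottle=(470,447,.06),chrono=(99,440,.01),brass=(457,244,.014),gold=(89,262,.01))
for k,v in pts.items(): print(k,P(*v).round(1))
a=(P(*pts['scrFL'])+P(*pts['scrFR'])-P(*pts['scrNL'])-P(*pts['scrNR']))/2
print('yaw',np.degrees(np.arctan2(a[1],a[0])), np.linalg.norm(a))
from scipy.spatial.transform import Rotation as R
s=manip.state();print(R.from_quat(s['orientation']).as_matrix().round(3))
```

```text
dial [523.3  -6.9  40. ]
tailL [412.7  15.5  34. ]
tailR [415.7 -44.1  34. ]
ribL [464.1  19.2  42. ]
ribR [468.1 -42.4  42. ]
noseL [551.6  24.8  37. ]
noseR [554.4 -31.9  37. ]
baseNL [384.2  34.4   8. ]
baseNR [390.4 -67.    8. ]
lipL [581.4  27.9  38. ]
lipR [583.7 -32.7  38. ]
bridgeFL [646.6  44.9  45. ]
bridgeFR [651.5 -42.7  45. ]
scrNL [407.4  23.3  28. ]
scrNR [412.7 -52.4  28. ]
scrFL [567.1  34.   28. ]
scrFR [571.9 -41.7  28. ]
bottle [ 433.9 -102.5   60. ]
chrono [441.7  85.3  10. ]
brass [ 543.  -103.1   14. ]
gold [535.4  91.4  10. ]
yaw 3.8455202826173127 159.77620218652882
[[-0.     0.257  0.966]
 [-0.002  0.966 -0.257]
 [-1.    -0.002  0.   ]]
```

```bash
python3 -m pendant '[{"offset":[0,-25,35],"rot":[-18.7,0,0],"claw":1},{"offset":[0,-25,35],"rot":[-18.7,0,0],"claw":1},{"offset":[0,-25,35],"rot":[-18.7,0,0],"claw":1},{"offset":[0,-25,35],"rot":[-18.7,0,0],"claw":1},{"offset":[0,-25,35],"rot":[-18.7,0,0],"claw":1},{"offset":[0,-25,35],"rot":[-18.7,0,0],"claw":1},{"offset":[0,-25,35],"rot":[-18.7,0,0],"claw":1},{"offset":[0,-25,35],"rot":[-18.7,0,0],"claw":1},{"offset":[0,-25,35],"rot":[-18.7,0,0],"claw":1},{"offset":[0,-25,35],"rot":[-18.7,0,0],"claw":1}]'
cat >> h.py <<'E'
from scipy.spatial.transform import Rotation as Ro
def go(x,y,z,yaw=3.85):
    s=manip.state();M=Ro.from_quat(s['orientation'])
    zc=M.as_matrix()[:,2]
    print('t',s['t'],'tcp mm',(s['tcp_pos']*1000).round(1),'F',s['ft_force'].round(1),'T',s['torque'].round(2),'grip',round(s['grip_width'],2))
    print('off cm',(M.inv().apply(np.array([x,y,z])-s['tcp_pos'])*100).round(2))
    c,si=np.cos(np.radians(yaw)),np.sin(np.radians(yaw))
    T=Ro.from_matrix(np.array([[0,-si,c],[0,c,si],[-1,0,0]])) 
    print('rot',np.degrees((M.inv()*T).as_rotvec()).round(2))
E
python3 -c "
from h import *
go(.4525,-.0118,.12)"
```

```text
t: 0.93
tcp_pos: [0.4332, 0.3051, 0.2145]
orientation: [-0.024, 0.707, 0.024, 0.707]
ft_force: [1.2, 0.5, 0.3]
grip_width: 0.299
t 0.9333 tcp mm [433.2 305.1 214.5] F [1.2 0.5 0.3] T [ 0.12 -0.03 -0.02] grip 0.3
off cm [  9.45 -31.75  -0.19]
rot [-0.03 -0.01  0.  ]
```

```bash
python3 -m pendant '[{"offset":[2,-30.8,-0.9],"rot":[0,0,0],"claw":1},{"offset":[4,-30.8,-0.9],"rot":[0,0,0],"claw":1},{"offset":[9,-30.8,-0.9],"rot":[0,0,0],"claw":1},{"offset":[9,-30.8,-0.9],"rot":[0,0,0],"claw":1},{"offset":[9,-30.8,-0.9],"rot":[0,0,0],"claw":1},{"offset":[9,-30.8,-0.9],"rot":[0,0,0],"claw":1},{"offset":[9,-30.8,-0.9],"rot":[0,0,0],"claw":1},{"offset":[9,-30.8,-0.9],"rot":[0,0,0],"claw":1},{"offset":[9,-30.8,-0.9],"rot":[0,0,0],"claw":1},{"offset":[9,-30.8,-0.9],"rot":[0,0,0],"claw":1}]'
python3 - <<'E'
from h import *
go(.4525,-.0118,.034)
d=grab('wrist','w1');d=load('w1')
a=np.array([.9978,.067,0]);b=np.array([-.067,.9978,0]);o=np.array([.4838,-.0098,0])
# predicted: dial, rib back top L/R, tail L/R, fingertip
P=[o+.04*a+[0,0,.04]]+[o-.018*a+s*.03*b+[0,0,.042] for s in(1,-1)]+[o-.07*a+s*.03*b+[0,0,.034] for s in(1,-1)]+[manip.state()['tcp_pos']]
print(w2px(d,P).round(0).tolist())
E
```

```text
t: 1.77
tcp_pos: [0.4433, -0.0024, 0.124]
orientation: [-0.022, 0.707, 0.022, 0.706]
ft_force: [0.6, 0.7, -0.6]
grip_width: 0.006
t 1.7667 tcp mm [443.3  -2.4 124. ] F [ 0.6  0.7 -0.6] T [0.06 0.   0.02] grip 0.01
off cm [ 9.   -1.    0.87]
rot [-0.27 -0.1   0.02]
[[316.0, 282.0], [347.0, 227.0], [283.0, 228.0], [347.0, 171.0], [282.0, 172.0], [328.0, 240.0]]
```

View pics/w1.png

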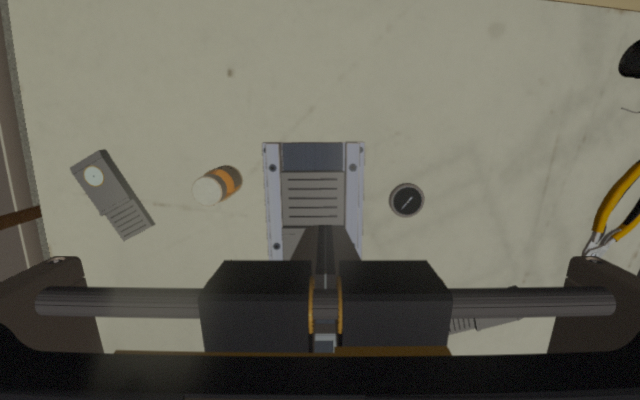

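The wrist view shows the carrier's tail edge at row 172, columns 282–345. The prediction was row 171–172, columns 282–347, so the estimate holds. I'll go down to just above the deck.

```bash
python3 -m pendant '[{"offset":[3,0,0],"rot":[0,0,0],"claw":1},{"offset":[5.5,0,0],"rot":[0,0,0],"claw":1},{"offset":[7.2,0,0],"rot":[0,0,0],"claw":1},{"offset":[8.2,0,0],"rot":[0,0,0],"claw":1},{"offset":[8.2,0,0],"rot":[0,0,0],"claw":1},{"offset":[8.2,0,0],"rot":[0,0,0],"claw":1},{"offset":[8.2,0,0],"rot":[0,0,0],"claw":1}]'
python3 -c "
from h import *
go(.4529,-.0119,.034)"
```

```text
t: 2.4
tcp_pos: [0.4449, -0.0003, 0.0435]
orientation: [-0.024, 0.706, 0.024, 0.707]
ft_force: [0.8, 0.2, 0.4]
grip_width: 0.006
t 2.4 tcp mm [ 4.449e+02 -3.000e-01  4.350e+01] F [0.8 0.2 0.4] T [ 0.05  0.02 -0.03] grip 0.01
off cm [ 0.95 -1.21  0.72]
rot [ 0.02  0.11 -0.02]
```

```bash
python3 -m pendant '[{"offset":[0,-0.6,0.4],"rot":[0,0,0],"claw":1},{"offset":[0,-1.2,0.7],"rot":[0,0,0],"claw":1},{"offset":[0.5,-1.2,0.7],"rot":[0,0,0],"claw":1},{"offset":[0.5,-1.2,0.7],"rot":[0,0,0],"claw":1},{"offset":[0.5,-1.2,0.7],"rot":[0,0,0],"claw":1}]'
python3 - <<'E'
from h import *
go(.4529,-.0119,.034)
grab('scene','s2');d=load('s2')
c=d['c'][150:290,235:375]
cv2.imwrite('pics/s2c.png',cv2.convertScaleAbs(cv2.resize(c,None,fx=4.2,fy=4.2,interpolation=cv2.INTER_CUBIC),alpha=1.6))
E
```

```text
t: 2.82
tcp_pos: [0.4515, -0.0126, 0.0374]
orientation: [-0.023, 0.707, 0.023, 0.707]
ft_force: [-0.7, -0.9, -0.0]
grip_width: 0.004
t 2.8167 tcp mm [451.5 -12.6  37.4] F [-0.7 -0.9 -0. ] T [0.04 0.01 0.03] grip 0.0
off cm [0.34 0.06 0.14]
rot [-0.08 -0.03 -0.01]
```

View pics/s2c.png

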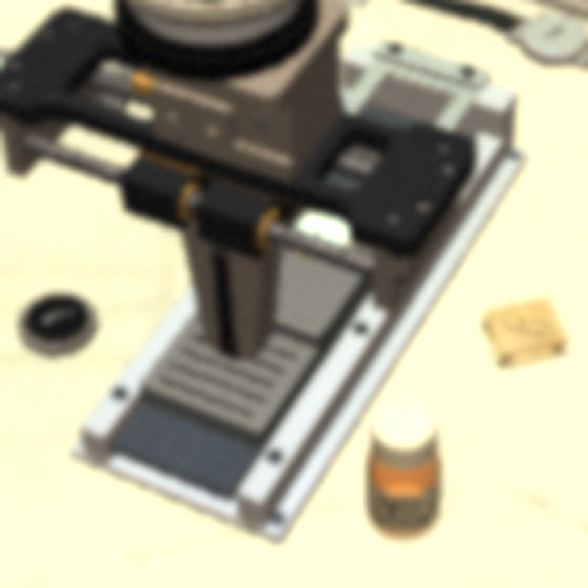

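The enlarged view shows the closed fingertips at (235,350), centred on the deck just behind the push rib and clear of the rails. Next I'll press down.

```bash
python3 -m pendant '[{"offset":[0.3,0,0],"rot":[0,0,0],"claw":1},{"offset":[0.6,0,0],"rot":[0,0,0],"claw":1},{"offset":[0.9,0,0],"rot":[0,0,0],"claw":1},{"offset":[1.2,0,0],"rot":[0,0,0],"claw":1},{"offset":[1.4,0,0],"rot":[0,0,0],"claw":1},{"offset":[1.4,0,0],"rot":[0,0,0],"claw":1},{"offset":[1.4,0,0],"rot":[0,0,0],"claw":1}]'
python3 -c "
from h import *
go(.4529,-.0119,.023)"
```

```text
t: 3.45
tcp_pos: [0.452, -0.0123, 0.0243]
orientation: [-0.023, 0.707, 0.024, 0.707]
ft_force: [-2.4, -1.4, 13.0]
grip_width: 0.005
t 3.45 tcp mm [452.  -12.3  24.3] F [-2.4 -1.4 13. ] T [-0.04  0.69 -0.  ] grip 0.0
off cm [0.13 0.04 0.1 ]
rot [-0.03  0.02 -0.02]
```

```bash
python3 -m pendant '[{"offset":[0.1,0,0],"rot":[0,0,0],"claw":1},{"offset":[0.2,0,0],"rot":[0,0,0],"claw":1},{"offset":[0.2,0,0],"rot":[0,0,0],"claw":1},{"offset":[0.2,0,0],"rot":[0,0,0],"claw":1}]'
python3 -c "
from h import *
go(.4529,-.0119,.023)"
```

```text
t: 3.78
tcp_pos: [0.452, -0.0123, 0.024]
orientation: [-0.023, 0.707, 0.024, 0.707]
ft_force: [-9.1, -1.7, 36.9]
grip_width: 0.006
t 3.7833 tcp mm [452.  -12.3  24. ] F [-9.1 -1.7 36.9] T [-0.12  2.09  0.03] grip 0.01
off cm [0.1  0.03 0.09]
rot [-0.05  0.03 -0.07]
```

```bash
python3 -m pendant '[{"offset":[-0.1,0,0.1],"rot":[0,0,0],"claw":1},{"offset":[-0.1,0,0.3],"rot":[0,0,0],"claw":1},{"offset":[-0.1,0,0.6],"rot":[0,0,0],"claw":1},{"offset":[-0.1,0,0.9],"rot":[0,0,0],"claw":1},{"offset":[-0.1,0,1.2],"rot":[0,0,0],"claw":1},{"offset":[-0.1,0,1.5],"rot":[0,0,0],"claw":1},{"offset":[-0.1,0,1.5],"rot":[0,0,0],"claw":1}]'
python3 -c "
from h import *
go(.4529,-.0119,.023)"
```

```text
t: 4.37
tcp_pos: [0.4632, -0.0114, 0.0241]
orientation: [-0.023, 0.709, 0.024, 0.704]
ft_force: [-14.9, -1.8, 38.0]
grip_width: 0.005
t 4.3667 tcp mm [463.2 -11.4  24.1] F [-14.9  -1.8  38. ] T [-0.16  3.41 -0.03] grip 0.01
off cm [ 0.12  0.02 -1.03]
rot [-0.06 -0.42 -0.11]
```

```bash
python3 -m pendant '[{"offset":[-0.1,0,0.2],"rot":[0,0,0],"claw":1},{"offset":[-0.1,0,0.4],"rot":[0,0,0],"claw":1},{"offset":[-0.1,0,0.7],"rot":[0,0,0],"claw":1},{"offset":[-0.1,0,1.0],"rot":[0,0,0],"claw":1},{"offset":[-0.1,0,1.2],"rot":[0,0,0],"claw":1},{"offset":[-0.1,0,1.2],"rot":[0,0,0],"claw":1}]'
python3 - <<'E'
from h import *
go(.4529,-.0119,.023)
grab('scene','s3');d=load('s3')
c=d['c'][150:290,235:375]
cv2.imwrite('pics/s3c.png',cv2.convertScaleAbs(cv2.resize(c,None,fx=4.2,fy=4.2,interpolation=cv2.INTER_CUBIC),alpha=1.6))
E
```

```text
t: 4.87
tcp_pos: [0.4767, -0.0106, 0.0243]
orientation: [-0.023, 0.708, 0.024, 0.705]
ft_force: [-7.8, 0.3, 20.0]
grip_width: 0.005
t 4.8667 tcp mm [476.7 -10.6  24.3] F [-7.8  0.3 20. ] T [-0.09  1.85 -0.02] grip 0.01
off cm [ 0.14  0.03 -2.39]
rot [-0.04 -0.24 -0.06]
```

View pics/s3c.png

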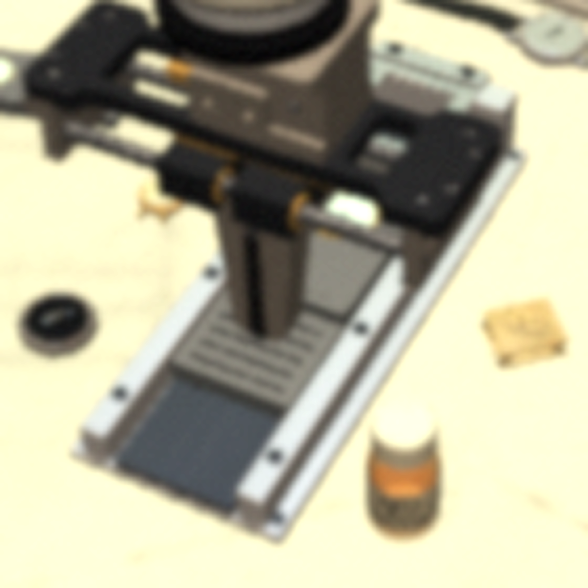

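The fingers are pressing the deck, the bed has sunk and the carrier has moved about 24 mm. The nose now sits just before the lip, so I'll go on slowly.

```bash
python3 -m pendant '[{"offset":[0,0,0.2],"rot":[0,0,0],"claw":1},{"offset":[0,0,0.4],"rot":[0,0,0],"claw":1},{"offset":[0,0,0.6],"rot":[0,0,0],"claw":1},{"offset":[0,0,0.8],"rot":[0,0,0],"claw":1},{"offset":[0,0,1.0],"rot":[0,0,0],"claw":1}]'
python3 -c "
from h import *
go(.4529,-.0119,.023)"
```

```text
t: 5.33
tcp_pos: [0.4861, -0.01, 0.0243]
orientation: [-0.023, 0.709, 0.024, 0.705]
ft_force: [-9.7, -0.5, 21.6]
grip_width: 0.004
t 5.3333 tcp mm [486.1 -10.   24.3] F [-9.7 -0.5 21.6] T [-0.19  2.22 -0.03] grip 0.0
off cm [ 0.15  0.03 -3.33]
rot [-0.05 -0.3  -0.07]
```

```bash
python3 -m pendant '[{"offset":[0,0,0.2],"rot":[0,0,0],"claw":1},{"offset":[0,0,0.5],"rot":[0,0,0],"claw":1},{"offset":[0,0,0.8],"rot":[0,0,0],"claw":1},{"offset":[0,0,1.1],"rot":[0,0,0],"claw":1},{"offset":[0,0,1.3],"rot":[0,0,0],"claw":1}]'
python3 -c "
from h import *
go(.4529,-.0119,.023)"
```

```text
t: 5.75
tcp_pos: [0.4963, -0.0092, 0.0243]
orientation: [-0.023, 0.711, 0.024, 0.703]
ft_force: [-14.6, -0.8, 27.7]
grip_width: 0.005
t 5.75 tcp mm [496.3  -9.2  24.3] F [-14.6  -0.8  27.7] T [-0.2   3.55  0.01] grip 0.01
off cm [ 0.18  0.02 -4.34]
rot [-0.06 -0.62 -0.1 ]
```

```bash
python3 -m pendant '[{"offset":[-0.05,0,0.3],"rot":[0,0,0],"claw":1},{"offset":[-0.05,0,0.6],"rot":[0,0,0],"claw":1},{"offset":[-0.05,0,0.9],"rot":[0,0,0],"claw":1},{"offset":[-0.05,0,1.2],"rot":[0,0,0],"claw":1},{"offset":[-0.05,0,1.5],"rot":[0,0,0],"claw":1},{"offset":[-0.05,0,1.5],"rot":[0,0,0],"claw":1}]'
python3 -c "
from h import *
go(.4529,-.0119,.023)"
```

```text
t: 6.25
tcp_pos: [0.5131, -0.0081, 0.0243]
orientation: [-0.023, 0.709, 0.024, 0.704]
ft_force: [-10.6, -0.4, 18.1]
grip_width: 0.005
t 6.25 tcp mm [513.1  -8.1  24.3] F [-10.6  -0.4  18.1] T [-0.16  2.43 -0.  ] grip 0.01
off cm [ 0.18  0.02 -6.03]
rot [-0.04 -0.43 -0.07]
```

```bash
python3 -m pendant '[{"offset":[0,0,0.3],"rot":[0,0,0],"claw":1},{"offset":[0,0,0.6],"rot":[0,0,0],"claw":1},{"offset":[0,0,0.9],"rot":[0,0,0],"claw":1},{"offset":[0,0,1.2],"rot":[0,0,0],"claw":1},{"offset":[0,0,1.2],"rot":[0,0,0],"claw":1},{"offset":[0,0,1.2],"rot":[0,0,0],"claw":1}]'
python3 -c "
from h import *
go(.4529,-.0119,.023)"
```

```text
t: 6.75
tcp_pos: [0.5253, -0.0074, 0.0244]
orientation: [-0.023, 0.709, 0.024, 0.704]
ft_force: [-8.9, -0.5, 16.0]
grip_width: 0.006
t 6.75 tcp mm [525.3  -7.4  24.4] F [-8.9 -0.5 16. ] T [-0.13  2.3  -0.06] grip 0.01
off cm [ 0.19  0.03 -7.25]
rot [-0.04 -0.39 -0.06]
```

```bash
python3 -m pendant '[{"offset":[0.05,0,0.2],"rot":[0,0,0],"claw":1},{"offset":[0.05,0,0.4],"rot":[0,0,0],"claw":1},{"offset":[0.05,0,0.6],"rot":[0,0,0],"claw":1},{"offset":[0.05,0,0.8],"rot":[0,0,0],"claw":1},{"offset":[0.05,0,0.9],"rot":[0,0,0],"claw":1},{"offset":[0.05,0,0.9],"rot":[0,0,0],"claw":1}]'
python3 -c "
from h import *
go(.4529,-.0119,.023)"
```

```text
t: 7.25
tcp_pos: [0.532, -0.007, 0.0243]
orientation: [-0.023, 0.711, 0.024, 0.703]
ft_force: [-16.4, -1.3, 28.1]
grip_width: 0.006
t 7.25 tcp mm [532.   -7.   24.3] F [-16.4  -1.3  28.1] T [-0.14  3.89 -0.05] grip 0.01
off cm [ 0.22  0.03 -7.92]
rot [-0.05 -0.67 -0.1 ]
```

```bash
python3 -m pendant '[{"offset":[0,0,0.1],"rot":[0,0,0],"claw":1},{"offset":[0,0,0.2],"rot":[0,0,0],"claw":1},{"offset":[0,0,0.3],"rot":[0,0,0],"claw":1},{"offset":[0,0,0.3],"rot":[0,0,0],"claw":1}]'
python3 -c "
from h import *
go(.4529,-.0119,.023)"
```

```text
t: 7.58
tcp_pos: [0.5321, -0.0069, 0.0243]
orientation: [-0.023, 0.713, 0.024, 0.7]
ft_force: [-23.3, -1.7, 35.3]
grip_width: 0.003
t 7.5833 tcp mm [532.1  -6.9  24.3] F [-23.3  -1.7  35.3] T [-0.31  5.52 -0.02] grip 0.0
off cm [ 0.26  0.03 -7.93]
rot [-0.06 -1.   -0.13]
```

```bash
python3 -m pendant '[{"offset":[-0.05,0,0.1],"rot":[0,0,0],"claw":1},{"offset":[-0.15,0,0.2],"rot":[0,0,0],"claw":1},{"offset":[-0.15,0,0.3],"rot":[0,0,0],"claw":1},{"offset":[-0.15,0,0.3],"rot":[0,0,0],"claw":1}]'
python3 - <<'E'
from h import *
go(.4529,-.0119,.023)
grab('scene','s4');grab('top','t4')
a=load('s4')['c'][150:290,235:375];b=load('t4')['c'][140:295,240:390]
f=lambda c:cv2.convertScaleAbs(cv2.resize(c,(400,400),interpolation=cv2.INTER_CUBIC),alpha=1.6)
cv2.imwrite('pics/s4c.png',np.hstack([f(a),f(b)]))
E
```

```text
t: 7.92
tcp_pos: [0.5357, -0.0068, 0.0244]
orientation: [-0.023, 0.712, 0.024, 0.701]
ft_force: [-17.9, -1.1, 20.5]
grip_width: 0.003
t 7.9167 tcp mm [535.7  -6.8  24.4] F [-17.9  -1.1  20.5] T [-0.31  4.09  0.06] grip 0.0
off cm [ 0.27  0.04 -8.29]
rot [-0.06 -0.92 -0.09]
```

View pics/s4c.png

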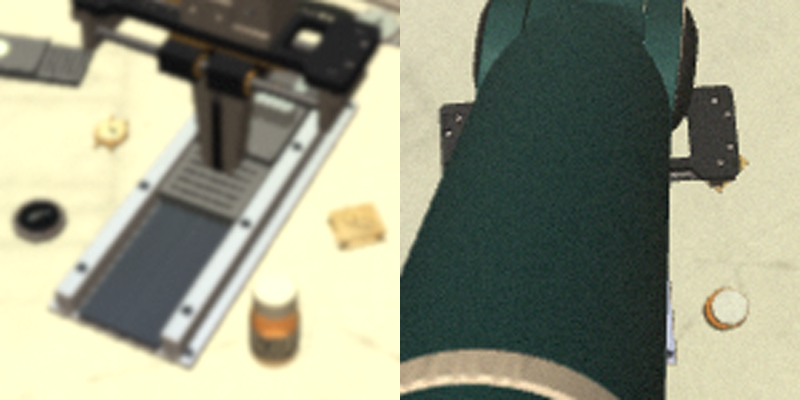

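Run:
```python
from h import *
d=load('s4');k=400/140
W=px2w(d,[[235+160/k,150+197/k],[235+238/k,150+218/k]],.024)*1000
a=np.array([.9978,.067]);n=np.array([520.5,-7.3])
print(W.round(1),((W[:,:2]-n)@a).round(1),'want -27')
c=d['c'][195:245,270:350]
cv2.imwrite('pics/s4d.png',cv2.convertScaleAbs(cv2.resize(c,None,fx=8,fy=8,interpolation=cv2.INTER_CUBIC),alpha=1.6))
for t in(-31,-27,-23):
    P=[np.r_[n+t*a+s*30*np.array([-.067,.9978]),24]/1000 for s in(1,-1)];print(t,((w2px(d,P)-[270,195])*8).round(0).tolist())
```

```text
[[484.2  11.7  24. ]
 [494.3 -42.9  24. ]] [-34.9 -28.5] want -27
-31 [[145.0, 169.0], [367.0, 252.0]]
-27 [[153.0, 158.0], [375.0, 241.0]]
-23 [[161.0, 148.0], [383.0, 230.0]]
```

View pics/s4d.png

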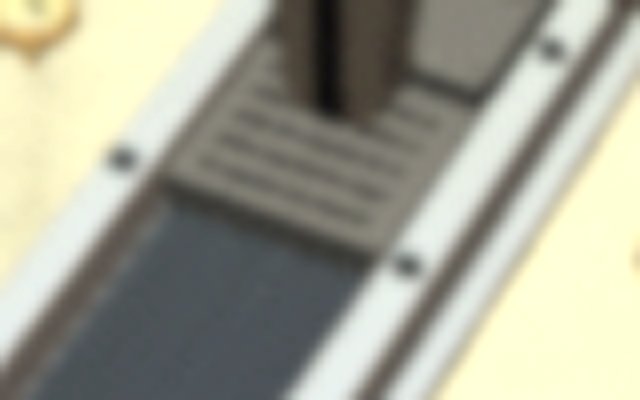

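The tail's top edge runs from (165,175) to (370,248) in the crop. That reads as nest x ≈ −30, where home is −27, so it may still be a few mm short. I'll push on until it stops.

```bash
python3 -m pendant '[{"offset":[0,0,0.1],"rot":[0,0,0],"claw":1},{"offset":[0,0,0.2],"rot":[0,0,0],"claw":1},{"offset":[0,0,0.3],"rot":[0,0,0],"claw":1},{"offset":[0,0,0.3],"rot":[0,0,0],"claw":1}]'
python3 -c "
from h import *
go(.4529,-.0119,.023)"
```

```text
t: 8.35
tcp_pos: [0.5358, -0.0068, 0.0244]
orientation: [-0.023, 0.715, 0.024, 0.699]
ft_force: [-25.5, -1.3, 29.3]
grip_width: 0.007
t 8.35 tcp mm [535.8  -6.8  24.4] F [-25.5  -1.3  29.3] T [-0.41  5.76  0.01] grip 0.01
off cm [ 0.32  0.04 -8.3 ]
rot [-0.07 -1.27 -0.13]
```

```bash
python3 -m pendant '[{"offset":[0,0,0.1],"rot":[0,0,0],"claw":1},{"offset":[-0.05,0,0.2],"rot":[0,0,0],"claw":1},{"offset":[-0.05,0,0.3],"rot":[0,0,0],"claw":1},{"offset":[-0.05,0,0.3],"rot":[0,0,0],"claw":1}]'
python3 -c "
from h import *
go(.4529,-.0119,.023)"
```

```text
t: 8.68
tcp_pos: [0.5358, -0.0068, 0.0244]
orientation: [-0.023, 0.717, 0.024, 0.697]
ft_force: [-29.8, -3.3, 33.4]
grip_width: 0.002
t 8.6833 tcp mm [535.8  -6.8  24.4] F [-29.8  -3.3  33.4] T [-0.49  7.11 -0.03] grip 0.0
off cm [ 0.37  0.04 -8.3 ]
rot [-0.07 -1.61 -0.15]
```

```bash
python3 -m pendant '[{"offset":[-0.06,0,0],"rot":[0,0,0],"claw":1},{"offset":[-0.12,0,0],"rot":[0,0,0],"claw":1},{"offset":[-0.12,0,0],"rot":[0,0,0],"claw":1}]'
python3 - <<'E'
from h import *
go(.4529,-.0119,.023)
grab('scene','s5');d=load('s5')
c=d['c'][195:245,270:350]
cv2.imwrite('pics/s5d.png',cv2.convertScaleAbs(cv2.resize(c,None,fx=8,fy=8,interpolation=cv2.INTER_CUBIC),alpha=1.6))
a=np.array([.9978,.067])
# calibration check: rail screws found in top picture
print(((w2px(d,[[.4074+.0,.0233,.028],[.5671,.034,.028],[.5719,-.0417,.028],[.4127,-.0524,.028]])-[270,195])*8).round(0).tolist())
t=load('top1');P=lambda u,v,z: px2w(t,[[240+u/3.8,140+v/3.8]],z)[0]
print(((w2px(d,[P(205,347,.028),P(353,337,.028)])-[270,195])*8).round(0).tolist(),'seen (122,158),(407,265)')
E
```

```text
t: 8.93
tcp_pos: [0.5358, -0.0068, 0.0245]
orientation: [-0.023, 0.716, 0.024, 0.697]
ft_force: [-26.8, -1.8, 21.9]
grip_width: 0.008
t 8.9333 tcp mm [535.8  -6.8  24.5] F [-26.8  -1.8  21.9] T [-0.55  6.24 -0.06] grip 0.01
off cm [ 0.38  0.04 -8.3 ]
rot [-0.07 -1.59 -0.13]
[[-62.0, 375.0], [272.0, -57.0], [542.0, 37.0], [234.0, 493.0]]
[[115.0, 146.0], [398.0, 253.0]] seen (122,158),(407,265)
```

The screw check shows the scene camera is offset by about (+8,+12) crop pixels. With that taken off, the tail reads about −27, which is home, and it doesn't move under 27 N of push. I'll ease the push and let go straight up.

```bash
python3 -m pendant '[{"offset":[0,0,-0.2],"rot":[0,0,0],"claw":1},{"offset":[0,0,-0.4],"rot":[0,0,0],"claw":1},{"offset":[0,0,-0.6],"rot":[0,0,0],"claw":1},{"offset":[0,0,-0.6],"rot":[0,0,0],"claw":1}]'
python3 -c "
from h import *
go(.4529,-.0119,.023)"
```

```text
t: 9.32
tcp_pos: [0.5356, -0.0068, 0.0247]
orientation: [-0.023, 0.712, 0.024, 0.701]
ft_force: [-12.7, -2.1, 6.4]
grip_width: 0.004
t 9.3167 tcp mm [535.6  -6.8  24.7] F [-12.7  -2.1   6.4] T [-0.36  3.09  0.03] grip 0.0
off cm [ 0.3   0.04 -8.28]
rot [-0.05 -0.88 -0.06]
```

```bash
python3 -m pendant '[{"offset":[-0.1,0,-0.15],"rot":[0,0,0],"claw":1},{"offset":[-0.2,0,-0.3],"rot":[0,0,0],"claw":1},{"offset":[-0.35,0,-0.4],"rot":[0,0,0],"claw":1},{"offset":[-0.5,0,-0.4],"rot":[0,0,0],"claw":1},{"offset":[-0.7,0,-0.4],"rot":[0,0,0],"claw":1},{"offset":[-0.9,0,-0.4],"rot":[0,0,0],"claw":1},{"offset":[-1.2,0,-0.4],"rot":[0,0,0],"claw":1},{"offset":[-1.5,0,-0.4],"rot":[0,0,0],"claw":1},{"offset":[-1.5,0,-0.4],"rot":[0,0,0],"claw":1}]'
python3 -c "
from h import *
go(.4529,-.0119,.023)"
```

```text
t: 10.07
tcp_pos: [0.5397, -0.0064, 0.0417]
orientation: [-0.024, 0.706, 0.024, 0.707]
ft_force: [1.0, -0.2, 0.8]
grip_width: 0.0
t 10.0667 tcp mm [539.7  -6.4  41.7] F [ 1.  -0.2  0.8] T [-0.01 -0.01 -0.07] grip 0.0
off cm [ 1.87  0.03 -8.7 ]
rot [-0.03  0.04 -0.  ]
```

```bash
python3 -m pendant '[{"offset":[-2,0,0],"rot":[0,0,0],"claw":1},{"offset":[-5,0,-2],"rot":[0,0,0],"claw":1},{"offset":[-9,0,-5],"rot":[0,0,0],"claw":1},{"offset":[-13,3,-5],"rot":[0,0,0],"claw":1},{"offset":[-16,7,-5],"rot":[0,0,0],"claw":1},{"offset":[-18,11,-5],"rot":[0,0,0],"claw":1},{"offset":[-18,15,-5],"rot":[0,0,0],"claw":1},{"offset":[-18,19,-5],"rot":[0,0,0],"claw":1},{"offset":[-18,23,-5],"rot":[0,0,0],"claw":1},{"offset":[-18,23,-5],"rot":[0,0,0],"claw":1}]'
python3 - <<'E'
from h import *
go(.4529,-.0119,.023)
grab('scene','s6');grab('top','t6')
a=load('s6')['c'][145:285,245:385];b=load('t6')['c'][140:295,240:395]
f=lambda c:cv2.convertScaleAbs(cv2.resize(c,(400,400),interpolation=cv2.INTER_CUBIC),alpha=1.6)
cv2.imwrite('pics/s6c.png',np.hstack([f(a),f(b)]))
E
```

```text
t: 10.9
tcp_pos: [0.4741, 0.2269, 0.2232]
orientation: [-0.024, 0.705, 0.028, 0.708]
ft_force: [-0.2, 0.0, -0.3]
grip_width: 0.004
t 10.9 tcp mm [474.1 226.9 223.2] F [-0.2  0.  -0.3] T [ 0.09  0.01 -0.03] grip 0.0
off cm [ 19.89 -23.75  -3.95]
rot [ 0.36  0.22 -0.27]
```

View pics/s6c.png

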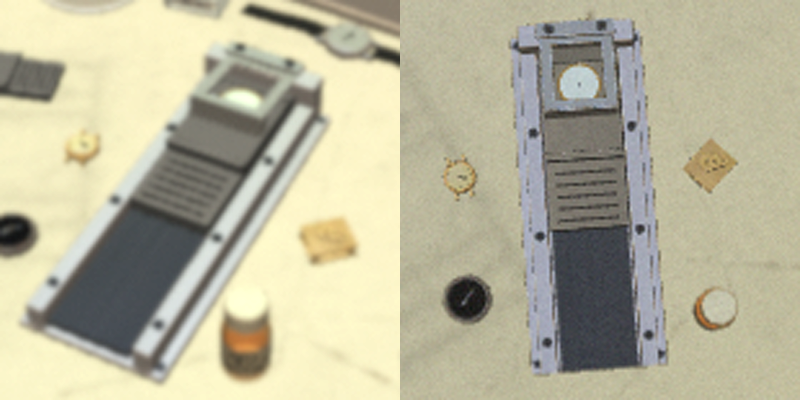

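Run:
```python
from h import *
d=load('t6');k=400/155
a=np.array([.9978,.067]);n=np.array([520.5,-7.3])
for nm,u,v,z,off in(('dial',179,84,.036,40),('tail',153,230,.030,-70),('tail',229,227,.030,-70),('rib',187,154,.038,-15)):
    p=px2w(d,[[240+u/k,140+v/k]],z)[0]*1000;print(nm,p.round(1),'carrier nest x',round((p[:2]-n)@a-off,1))
```

```text
dial [602.9  -2.2  36. ] carrier nest x 42.6
tail [491.2  18.1  30. ] carrier nest x 42.5
tail [493.1 -39.4  30. ] carrier nest x 40.5
rib [548.  -8.  38.] carrier nest x 42.4
```

The carrier measures at nest x ≈ 42.5 mm (home 43, limit 39). It sits under the spring, and the loose pieces are where they were. The arm is clear, so I'll hand in.

```bash
python3 -c "
from rig import manip
print(manip.finish_job(), manip.state()['t'])"
```

```text
the job is handed in; nothing more can be done
the job is handed in; nothing more can be done
```

The carrier is home against the end bridge under the drag spring and released. I handed the job in at about 11 s of robot time; no verdict is reported.

**What I did:** I pressed the tail deck down to the hard stop (TCP at 24 mm) with the shut fingertips. Keeping it down, I pushed it about 80 mm along the channel until it stopped moving under about 27 N of push. Then I eased off, lifted straight up and moved the arm clear.

**Last checks:**
- **Carrier position:** in the final top picture its origin measures nest x ≈ 42.5 mm from the dial, the rib and one tail corner. The other tail corner gave 40.5 mm. Home is 43 mm and the limit is 39 mm.
- **Spring and loose pieces:** the dial shows in the spring's window, so the carrier is under the spring. By eye, the four loose pieces are where they were. The force on the tool is near zero.

**What disagreed or went unmeasured:**
- **False stop:** the carrier first seemed to stop about 3.5 mm short. It went on once I pressed less hard.
- **Scene camera:** it first read about 3 mm short of home, which a check on the rail screws showed to be a calibration offset.
- **Lip height:** I did not measure the spring lip's height directly.
- **Pressing force:** it reached 38 N at its highest, more than the 13 N needed.

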